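# Hold a spring-return drawer cover open at the pointer

### The job

Pull the upper, blue drawer of the small-parts cabinet fully open by its handle, then take the yellow rib of the spring-return white cover inside and slide the cover to the left (seen from the robot) until its left edge lines up with the red pointer, so that a colleague can count the parts it uncovers. Finish while still holding the cover there: it springs shut if let go. Leave the lower drawer and the other things on the table and cabinet alone.

Things in the scene. Friction and masses are not known exactly. Their poses are not given: they have to be found in the camera images.
- cabinet: Two-drawer grey steel parts cabinet fixed on the table, 220 deep (x), 330 wide (y), 158 high. Origin: centre of its underside. Its -x points out of the drawer fronts (to the robot), +y to the left seen from the robot, z up; drawers and points have the same axes. Carton and jar stand on the middle of its top, at least 50 behind its front face.
- drawer (a joint): Travel of the upper drawer (blue front, 310 wide, 76 high), m: 0 shut, 0.160 fully open against its stop; it slides along the cabinet's -x. It may start slightly ajar. It stays where it is left (about 3 N of friction).
- drawer_handle (a point): Middle of the grip bar of the upper drawer's steel bow handle; moves with the drawer. The bar is round, 10 diameter, 110 long along y, 45 in front of the drawer front (40 free gap), 33 below the cabinet's top.
- cover (a joint): Travel of the spring-return dust cover inside the upper drawer, m: 0 shut (spring home), stop at 0.110; grows to the cabinet's +y (left seen from the robot). The spring pulls it back with about 4 N when shut and 10 N at 80 mm, and shuts it whenever it is let go.
- cover_grip (a point): Grip point of the yellow rib on the white cover, moves with it. Rib 14 thick (y), 60 long (x), 28 high above the cover; the point is its middle, 20 above the cover, 8 below the rib's top; 135 behind the handle bar (+x), 45 right of the drawer's middle when shut. Reachable from above once the drawer is open; side walls (300 apart) are lower than the rib, the blue front 8 higher.
- cover_edge (a point): Front end of the left (+y) edge of the white cover, on its upper face; the edge is straight along x. The cover is 156 x 135 x 4.
- mark_tip (a point): Tip of the red pointer (body 14 wide, as high as the front; finger 4 wide, reaching 16 over the cover) clipped stiffly just behind the drawer front, left of the shut cover; moves with the drawer; set anew each time at 40 to 90 mm of cover travel. On the mark = cover_edge and this tip at the same y in the cabinet's frame. The point is 8 above the cover; the finger clears the cover by 4.
- lower_drawer (a joint): Travel of the lower drawer (black front, 56 high, bow handle 22 out, 120 mm below the cabinet's top), m: 0 shut. Not to be used.
- bin_blue: Bystander: loose blue open-fronted plastic stock bin, 150 x 100 x 70, left part of the table; origin centre of underside
- bin_black: Bystander: loose black open-fronted plastic stock bin, 150 x 100 x 70, right part of the table; origin centre of underside
- carton: Bystander: loose brown cardboard carton, 85 x 110 x 60, standing on the cabinet's top; origin centre of underside
- jar: Bystander: loose jar with black cap, 56 diameter, 75 high, standing on the cabinet's top; origin centre of underside
- tape: Bystander: loose amber roll of tape lying flat, 96 diameter, 48 high, left part of the table; origin centre of underside
- screwdriver: Bystander: loose screwdriver lying on the table, right part; origin under its middle
- notebook: Bystander: loose green notebook, 120 x 90 x 14, right part of the table; origin centre of underside

How it is judged:
By the outcome, as a careful person would: the job done as asked, in the order asked, and still so for the second after the job is handed in, while the arm keeps its last pose, push and grip.
It also fails if it takes over 51 s, if anything falls off the work surface, if the arm or the gripper's body presses on something with over 40 N, if the wrist force passes 120 N, or if a joint passes its speed limit or range.

### The arm

A 6-joint arm with a two-finger parallel gripper is mounted at the origin on the work surface. World frame = base frame: x ahead of the robot, y to its left, z up, the work surface at z = 0. Lengths are in m, angles in rad, forces in N, time in s.
With the tool pointing down it reaches from about 0.275 to 0.825 m from the base axis. Payload 4.9 kg.
Tool frame: the origin (TCP) lies midway between the tips of the shut fingers; the grasp point (between the pads) lies 19 mm behind it (grip_point_offset is the distance from the TCP to the grasp point, in m); z points along the fingers, y is the line along which they close (so a half turn about z gives the same grasp; the last joint's range is limited). The gripper opens to 85 mm and grips with 20 to 120 N. Pads are 22 mm wide; open, the fingers measure 114 mm over their backs; the gripper's body (76 mm by 85 mm) begins 54 mm behind the grasp point. The pads swing forward as they close: fully open they stand 13 mm farther back than shut.
Start: joints at [-1.439, 0.326, -0.193, 1.052, 0, 1.437], TCP at [0.144, -0.531, 0.193] pointing down, gripper open.
Joint ranges: [-2.65, 2.65], [-0.97, 1.79], [-1.3, 1.35], [-1.93, 2.1], [-1.47, 1.37], [-3.14, 3.14]. Speed limits (rad/s): [2.57, 2.57, 3.14, 3.14, 3.14, 3.14].

### API

Orientations are given as a rotation vector (axis times angle).
In Python, from cell import * gives the robot as it stands. Calls block until the motion is done:
- movep(position, orientation): joint-space move of the TCP to a pose.
- move_l(position, velocity=0.15, rot=None, until_force=None): straight line of the TCP; rot=None keeps the orientation; velocity is the mean speed in m/s. With until_force (N) it stops when the force on the tool has changed by that much, and returns True; else False.
- set_joints(angles): joint-space move.
- let_go() and grab(newtons=None): open the fingers fully, or close them until they stop; newtons is the grip in N (None keeps the last).
- sleep(seconds).
- ik(position, orientation): joint angles nearest the present ones, or None.
- get_state(): the state.
- grab_frame(name): name is "scene" or "top" or "wrist"; returns a dict with "img" (384x512x3 uint8, red, green, blue), "fx", "fy", "cx", "cy" (pixels), "cam_to_world" (4x4, takes a point from camera to world coordinates); the wrist camera has in their place "T_tool_cam" (4x4, takes a point from camera to tool coordinates, whose origin is the TCP and whose axes are the flange's). Camera axes: x right, y down, z forward; pixel columns grow to the right and rows downward; lengths in m; the calibration is good to about 2 mm. The wrist camera is an equidistant fisheye: a pixel r from the principal point sees the ray r / f radians off the axis. A picture is of the moment at which its call begins: read the wrist's pose just before it. There is no depth.
A pose or a line that the arm cannot do raises MotionError and nothing moves.
- sign_off(): hands the job in; it is judged then, once.
Trained networks look in the newest picture that a camera, given by its name, has taken for a name from the list of things; names that differ only in an ending like _2 or _b are one class to them, and where a whole thing is asked for, a point or a joint stands for the part that bears it (a point fixed in the world has none). Each returns a list of dicts, best first, with "score" (0 to 1); they miss things now and then, are a little off and sometimes report something else, mostly with a low value. They report only what shows in the picture. A call takes as long as a camera call.
- spot_in(camera, name): "centre" ([column, row] in pixels, amid what is visible of it).
- silhouettes(camera, name): "mask" (384x512 bool, what is visible of it) and "centre" ([column, row] in pixels, amid what is visible of it).
- tip_of(camera, name): "centre" ([column, row] in pixels: a listed point, or the origin of a listed thing).
The state is a dict: "clock": time; "q": joint angles; "joint_velocities": joint speeds; "tau": joint torques, N m; "position": TCP position; "eef_rot": TCP orientation; "contact_force": force on the tool from outside, world axes, zero at the start; "wrist_torque": the same for the moment, N m; "finger_gap": opening from 0.0 (shut) to 1.0 (fully open); "grasp_force": force on a finger pad.
Only numpy, scipy, OpenCV 4.12 (cv2) and the standard library are available. Lean on these libraries where they do the work, as an engineer would, in place of code of your own. Each camera call takes 0.05 s, during which the arm holds its last target. There are 200 camera calls.

## Working session

There is one attempt and no reset: what is moved stays moved. The work goes in short steps, each a Python script; the robot and the scene stay as the last script left them, time stands still between calls to the robot, and variables do not carry over. Pictures are saved under pics/ and viewed, at most 13 in all, crops included, and the job is handed in when it is done.

```bash
mkdir -p pics; ls; cat > h.py <<'E'
from cell import *
import numpy as np, cv2
from scipy.spatial.transform import Rotation as R
def save(name,fn):
    f=grab_frame(name); cv2.imwrite('pics/'+fn,f['img'][:,:,::-1]); return f
def ray(f,px):
    T=np.array(f['cam_to_world']); d=np.array([(px[0]-f['cx'])/f['fx'],(px[1]-f['cy'])/f['fy'],1.])
    d=T[:3,:3]@d; return T[:3,3],d/np.linalg.norm(d)
def onz(f,px,z):
    o,d=ray(f,px); return o+d*(z-o[2])/d[2]
def tri(rays):
    A=sum(np.eye(3)-np.outer(d,d) for o,d in rays); b=sum((np.eye(3)-np.outer(d,d))@o for o,d in rays)
    p=np.linalg.solve(A,b); return p,[np.linalg.norm((np.eye(3)-np.outer(d,d))@(p-o)) for o,d in rays]
E
python3 - <<'E'
from h import *
np.set_printoptions(precision=4,suppress=True)
fs={c:save(c,c+'0.png') for c in('scene','top')}
a=[cv2.imread('pics/%s0.png'%c) for c in fs]
for c in fs: print(c,np.array(fs[c]['cam_to_world'])[:3,3],fs[c]['fx'])
for n in('drawer_handle','cabinet','cover_grip','mark_tip','cover_edge','jar','carton'):
    rs=[]
    for c in fs:
        t=tip_of(c,n)[:2]; print(n,c,[(np.round(x['centre'],1),round(x['score'],2)) for x in t])
        if t: rs.append(ray(fs[c],t[0]['centre']))
    if len(rs)==2: print('   ',*tri(rs))
print(get_state())
E
```

```text
pics
scene [0.9521 0.6012 0.8443] 356.82899092533586
top [ 0.4827 -0.0156  1.3564] 458.0804384491436
drawer_handle scene [(array([249.5, 181.2]), 0.59)]
drawer_handle top [(array([265.4, 191.3]), 0.9)]
    [ 0.5689 -0.0309  0.1016] [np.float64(0.002348580535482891), np.float64(0.002348580535482695)]
cabinet scene [(array([207.6, 211. ]), 0.71)]
cabinet top []
cover_grip scene []
cover_grip top [(array([396.2, 225.8]), 0.52)]
mark_tip scene []
mark_tip top []
cover_edge scene [(array([260.3, 134. ]), 0.18)]
cover_edge top []
jar scene [(array([183.2, 168.6]), 0.83)]
jar top [(array([303.6, 129.1]), 0.59)]
    [ 0.7297 -0.1259  0.161 ] [np.float64(4.5928580192764754e-05), np.float64(4.592858019278893e-05)]
carton scene [(array([206.1, 213.8]), 0.84)]
carton top [(array([235.6, 121.7]), 0.81)]
    [0.7488 0.0531 0.1561] [np.float64(0.002404523009371531), np.float64(0.0024045230093715673)]
{'clock': 0.8, 'q': array([-1.4392,  0.3262, -0.1926,  1.052 ,  0.    ,  1.4366]), 'joint_velocities': array([-0.0006,  0.0023, -0.0011, -0.0006,  0.0009,  0.0001]), 'tau': array([ -0.0005, -44.3268,  26.2748,   0.0009,  -0.0002,   0.    ]), 'position': array([ 0.1445, -0.5307,  0.1929]), 'eef_rot': array([3.1139, 0.4162, 0.    ]), 'contact_force': array([-0.8105, -0.7817,  0.1726]), 'wrist_torque': array([ 0.0336,  0.0221, -0.0016]), 'grasp_force': 0.0, 'finger_gap': 0.9977727749980579}
```

View pics/scene0.png

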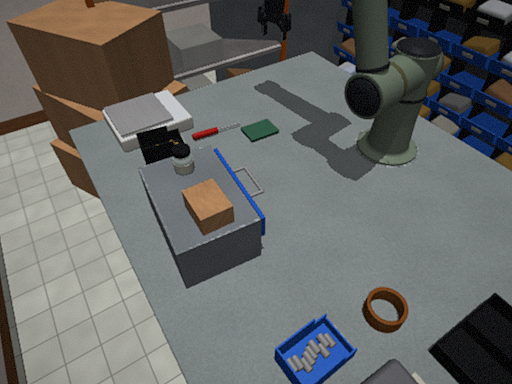

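View pics/top0.png

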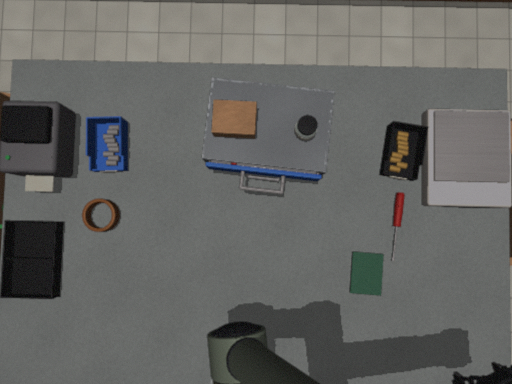

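The scene view shows the cabinet at the far edge of the table with its blue drawer slightly ajar and its handle toward the robot at about (249,181). The top view shows the blue front running from (206,165) to (322,178), the handle at about (265,188) and a hint of red at (235,163).

```bash
python3 - <<'E'
from h import *
np.set_printoptions(precision=4,suppress=True)
f=grab_frame('top'); im=f['img'].astype(int)
r,g,b=im[...,0],im[...,1],im[...,2]
m=(b>r+50)&(b>g+30); m[:, :195]=0; m[:,340:]=0; m[:140]=0; m[200:]=0
v,u=np.nonzero(m); print(len(u),u.min(),u.max())
# upper (far) edge of blue per column
P=np.array([onz(f,(c,np.mean(v[u==c])),.155)[:2] for c in np.unique(u)])
p=np.polyfit(P[3:-3,1],P[3:-3,0],1); print('front x=a*y+b',p,'yaw',-np.arctan(p[0]),'y ends',P[:,1].min(),P[:,1].max(),'width',np.ptp(P[:,1])/np.cos(np.arctan(p[0])))
for n in range(3):
    t=tip_of('top','drawer_handle'); print(onz(f,t[0]['centre'],.125),t[0]['centre']); f=grab_frame('top')
# handle bar: bright pixels below front
g2=cv2.cvtColor(f['img'],cv2.COLOR_RGB2GRAY); print(g2[180:196,255:276:5])
# top corners of cabinet
for px in [(203,160),(327,170),(215,79),(335,92)]: print(onz(f,px,.158))
big=cv2.resize(f['img'][150:200,195:335],None,fx=5,fy=5,interpolation=cv2.INTER_CUBIC); cv2.imwrite('pics/c1.png',big[:,:,::-1])
E
```

```text
547 206 321
front x=a*y+b [0.0908 0.6207] yaw -0.09050282837127763 y ends -0.17418691655927587 0.12964953252340247 width 0.30508503594465536
[ 0.5627 -0.0183  0.125 ] [261.3, 192.2]
[ 0.5736 -0.0188  0.125 ] [261.6, 188.2]
[ 0.5676 -0.0195  0.125 ] [261.8, 190.4]
[[ 94  96  65  74  96]
 [105 109  93  62  71]
 [106 110 105  93  92]
 [103 105 104 105 106]
 [104 107 107 104 105]
 [106 107 107 101 105]
 [105 104 105 106 107]
 [ 96  95 103 101 103]
 [110  98  93 101 104]
 [117 128 100 101  91]
 [103 116 117 125 100]
 [ 82  80 106 118 123]
 [ 65  63  78  85 109]
 [ 66  64  64  65  75]
 [ 78  68  68  67  62]
 [ 97  97  95  65  68]]
[0.6421 0.1375 0.158 ]
[ 0.623  -0.1893  0.158 ]
[0.8606 0.1124 0.158 ]
[ 0.8318 -0.2078  0.158 ]
```

View pics/c1.png

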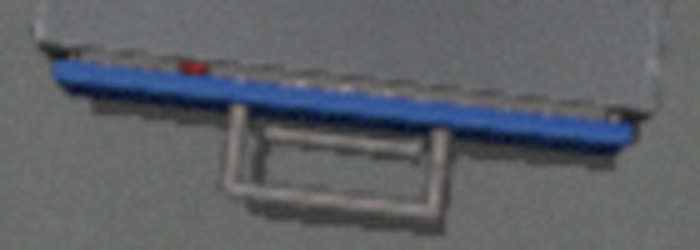

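Bar middle is at about (0.569, -0.019, 0.125), with cabinet yaw about -0.09. That agrees with the 45 mm offset to the front. I'll go above the gap with shut fingers and check with the wrist camera.

```bash
cat >> h.py <<'E'
PSI=-0.0905
xc=np.array([np.cos(PSI),np.sin(PSI),0]); yc=np.array([-np.sin(PSI),np.cos(PSI),0])
def rot(flip=False,psi=PSI):
    s=-1 if flip else 1
    x=np.array([np.cos(psi),np.sin(psi),0])*s; y=np.array([np.sin(psi),-np.cos(psi),0])*s
    return R.from_matrix(np.c_[x,y,[0,0,-1]]).as_rotvec()
def wray(f,px,st):
    u=np.array([px[0]-f['cx'],px[1]-f['cy']])*[1/f['fx'],1/f['fy']]; th=np.linalg.norm(u)
    d=np.r_[u/max(th,1e-9)*np.sin(th),np.cos(th)]
    T=np.eye(4); T[:3,:3]=R.from_rotvec(st['eef_rot']).as_matrix(); T[:3,3]=st['position']; T=T@np.array(f['T_tool_cam'])
    return T[:3,3],T[:3,:3]@d
def wpx(f,p,st):  # world -> wrist pixel
    T=np.eye(4); T[:3,:3]=R.from_rotvec(st['eef_rot']).as_matrix(); T[:3,3]=st['position']; T=T@np.array(f['T_tool_cam'])
    c=T[:3,:3].T@(np.asarray(p)-T[:3,3]); n=np.hypot(c[0],c[1]); th=np.arctan2(n,c[2])
    return np.array([f['cx']+f['fx']*th*c[0]/n,f['cy']+f['fy']*th*c[1]/n])
def wz(f,px,st,z):
    o,d=wray(f,px,st); return o+d*(z-o[2])/d[2]
E
python3 - <<'E'
from h import *
np.set_printoptions(precision=4,suppress=True)
H=np.array([.5687,-.0188,.125])
P=H+.024*xc; P[2]=.26
for fl in(0,1): print(fl,ik(P,rot(fl)))
fl=min((0,1),key=lambda k: 9 if ik(P,rot(k)) is None else abs(ik(P,rot(k))[5]))
s=get_state()
move_l([*s['position'][:2],.3],.25)
grab(20)
movep(P,rot(fl)); sleep(.2)
s=get_state(); f=save('wrist','w1.png'); print(fl,s['position'],s['clock'],s['finger_gap'],f['T_tool_cam'])
t=tip_of('wrist','drawer_handle')
for x in t[:2]: print(x['centre'],x['score'],wz(f,x['centre'],s,.125))
print('expected px',wpx(f,H,s), 'bar ends',wpx(f,H+.055*yc,s),wpx(f,H-.055*yc,s))
E
```

```text
0 [-0.1598  0.376   0.0513  1.2461 -0.      3.0723]
1 [-0.1598  0.376   0.0513  1.2461  0.     -0.0693]
1 [ 0.5926 -0.0216  0.2601] 5.1083 -0.0011639325060082242 [[ 0.0003 -0.9536 -0.3011  0.0773]
 [ 1.      0.0001  0.0008  0.0002]
 [-0.0007 -0.3011  0.9536 -0.1802]
 [ 0.      0.      0.      1.    ]]
[483.8, 187.5] 0.68 [0.6434 0.3052 0.125 ]
[255.3, 144.4] 0.63 [ 0.566  -0.0137  0.125 ]
expected px [250.7861 147.3296] bar ends [301.5888 147.6818] [199.9658 147.7777]
```

View pics/w1.png

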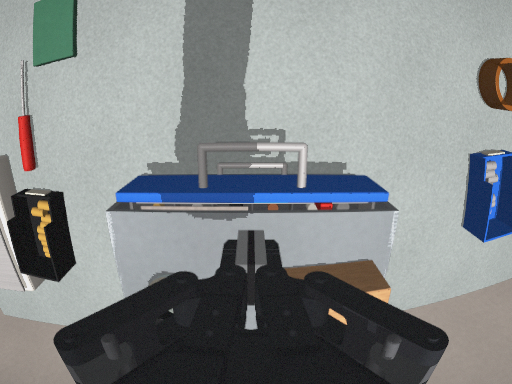

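The wrist view shows the grip bar at row 147, columns 201–305, where I predicted 147, 200–302, and level in the image. Position and yaw are confirmed, so I'll hook it and pull.

```bash
python3 - <<'E'
from h import *
np.set_printoptions(precision=4,suppress=True)
H=np.array([.5687,-.0180,.125]); P=H+.024*xc
P[2]=.106
c=move_l(P,.1,until_force=8); s=get_state(); print('down',c,s['position'])
if not c:
    c=move_l(P-.19*xc,.07,until_force=14); s=get_state(); print('pull',c,s['position'],(P-s['position'])@xc,s['contact_force'])
    sleep(.2); c2=move_l(s['position']-.01*xc,.03,until_force=12); s=get_state(); print('again',c2,(P-s['position'])@xc,s['contact_force'],s['clock'])
E
```

```text
down False [ 0.5931 -0.0202  0.1067]
pull False [ 0.4035 -0.003   0.106 ] 0.1898495636636507 [-0.6278 -0.3622 -0.3039]
again False 0.19994911060245793 [-0.684   0.3458 -0.0931] 10.4417
```

```bash
python3 - <<'E'
from h import *
a=save('wrist','w2.png')['img']; b=save('top','t2.png')['img']
cv2.imwrite('pics/m2.png',np.hstack([cv2.resize(a,(400,300)),cv2.resize(b[60:260,150:400],(375,300))])[:,:,::-1])
E
```

```text
(no output)
```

View pics/m2.png

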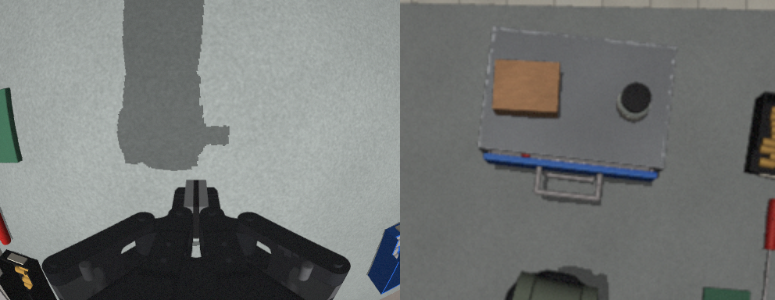

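The drawer hasn't moved and the tool is in front of it. The bar is still at top pixel (263,191), so the fingers missed it. The bar's height was not well constrained by the near-vertical views, so I'll check it in the scene view.

```bash
python3 - <<'E'
from h import *
np.set_printoptions(precision=1,suppress=True)
f=save('scene','s3.png'); W=np.linalg.inv(f['cam_to_world'])
def pj(p):
    c=W[:3,:3]@p+W[:3,3]; return np.array([f['cx']+f['fx']*c[0]/c[2],f['cy']+f['fy']*c[1]/c[2]])
im=f['img'].copy(); x0,y0=190,120
big=cv2.resize(im[y0:y0+120,x0:x0+160],None,fx=5,fy=5,interpolation=cv2.INTER_CUBIC)
H=np.array([.5687,-.018,.125])
for z,col in((.125,(255,0,0)),(.1,(255,255,0)),(.075,(0,255,0))):
    q=[pj(np.array([*(H+s*yc)[:2],z])) for s in(-.055,0,.055)]; print(z,*q)
    for a in q: cv2.circle(big,tuple(int(v) for v in (a-[x0,y0])*5+2),4,col,-1)
s=get_state(); print(pj(s['position'])); 
cv2.circle(big,tuple(int(v) for v in (pj(s['position'])-[x0,y0])*5+2),4,(255,0,255),-1)
cv2.imwrite('pics/c3.png',big[:,:,::-1])
E
```

```text
0.125 [244.1 166.6] [252.6 178.1] [261.7 190.4]
0.1 [244.3 172.7] [252.7 184.2] [261.7 196.5]
0.075 [244.6 178.6] [252.9 190.1] [261.7 202.4]
[303.6 163.4]
```

View pics/c3.png

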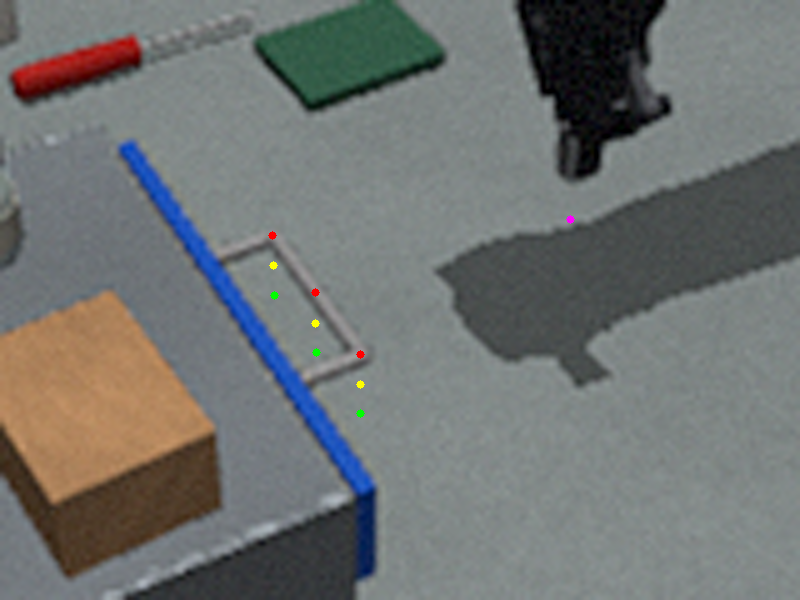

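Bar height 0.125 is right: the red dots lie on the bar in the scene view. But the visible fingertip at crop (577,178) sits about 8 px, or roughly 30 mm, above where the reported TCP projects (570,219). I'll measure the real tip by gently touching the bare table here.

```bash
python3 - <<'E'
from h import *
np.set_printoptions(precision=4,suppress=True)
s=get_state(); p=s['position']; print(p,s['finger_gap'],s['clock'])
c0=move_l([p[0],p[1],.03],.12,until_force=6); print(c0,get_state()['position'])
if not c0:
    c=move_l([p[0],p[1],-.05],.04,until_force=5); s=get_state(); print(c,s['position'],s['contact_force'],s['clock'])
f=save('wrist','w4.png'); s=get_state(); print(wpx(f,s['position'],s),f['fx'],f['cy'])
f2=save('scene','s4.png'); W=np.linalg.inv(f2['cam_to_world']);c=W[:3,:3]@s['position']+W[:3,3]; q=[f2['cx']+f2['fx']*c[0]/c[2],f2['cy']+f2['fy']*c[1]/c[2]];print(q)
u,v=map(int,q)
A=cv2.resize(f['img'][170:290,180:320],(400,343)); B=cv2.resize(f2['img'][v-50:v+30,u-45:u+45],(386,343),interpolation=cv2.INTER_CUBIC)
cv2.circle(B,(int(45*4.29),int(50*4.29)),3,(255,0,255),-1)
cv2.imwrite('pics/m4.png',np.hstack([A,B])[:,:,::-1])
E
```

```text
[ 0.3938 -0.0022  0.1061] 0.0019529471561920892 10.5917
False [ 0.3941 -0.0022  0.0303]
True [ 0.3937 -0.0022 -0.0384] [-1.3103 -0.8598 11.5293] 12.9
[250.0293 218.0673] 297.3186396354542 188.50971473294447
[np.float64(299.8008377100213), np.float64(195.3610206638084)]
```

View pics/m4.png

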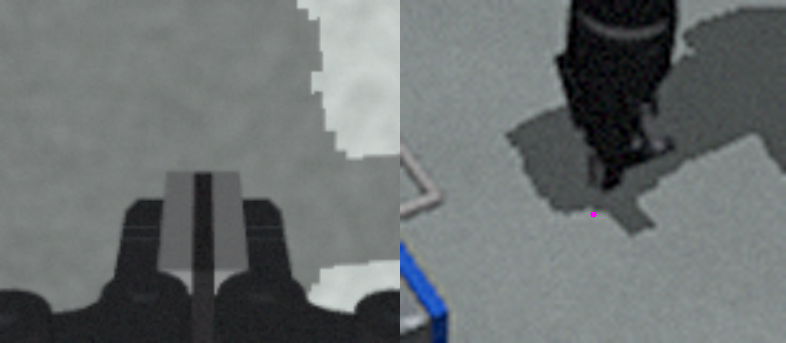

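The real fingertips touch the table at reported z = -0.038, and the wrist view agrees (tip edge at row about 230, centred at column 251). So they end about 37 mm above the reported TCP with no lateral shift. I'll correct every height by that and hook again.

```bash
cat >> h.py <<'E'
DZ=.037   # real fingertips lie this far above the reported TCP (tool down)
E
python3 - <<'E'
from h import *
np.set_printoptions(precision=4,suppress=True)
H=np.array([.5687,-.0180,.125]); P=H+.024*xc
s=get_state(); move_l([*s['position'][:2],.15],.3)
move_l([P[0],P[1],.15],.25)
P[2]=.106-DZ
c=move_l(P,.12,until_force=8); s=get_state(); print('down',c,s['position'],s['clock'])
if not c:
    c=move_l(P-.19*xc,.08,until_force=14); s=get_state(); print('pull',c,(P-s['position'])@xc,s['contact_force'],s['clock'])
E
```

```text
down False [ 0.5931 -0.0203  0.0698] 15.5583
pull True 0.15061242684729545 [ 1.8965 -0.113   0.5509] 17.2583
```

```bash
python3 - <<'E'
from h import *
np.set_printoptions(precision=4,suppress=True)
s=get_state(); p=s['position']
c=move_l(p-.012*xc,.03,until_force=15); s=get_state(); print('again',c,(p-s['position'])@xc,s['contact_force'])
q=s['position']
move_l(q+.010*xc,.08); p=get_state()['position']
move_l([*p[:2],.16],.25)
# view pose: camera above the drawer interior
Hb=q-.016*xc; Hb[2]=.125; G=Hb+.135*xc; print('bar est',Hb,'rib est',G)
let_go()
V=G-.045*yc*-1; V[2]=.20; move_l(V,.25); sleep(.2)
s=get_state(); f=save('wrist','w5.png'); print(s['position'],s['clock'])
for n in('cover_grip','cover_edge','mark_tip','drawer_handle'):
    t=tip_of('wrist',n); print(n,[(np.round(x['centre'],1),round(x['score'],2)) for x in t[:3]])
ft=save('top','t5.png')
for n in('cover_grip','cover_edge','mark_tip','drawer_handle'):
    t=tip_of('top',n); print(n,[(np.round(x['centre'],1),round(x['score'],2)) for x in t[:3]])
E
```

```text
again True -0.00039972003136410614 [ 1.3488 -0.0951  0.7853]
bar est [ 0.4271 -0.0052  0.125 ] rib est [ 0.5615 -0.0174  0.125 ]
[0.5641 0.0271 0.1996] 19.9417
cover_grip []
cover_edge [(array([197.7, 113.8]), 0.85)]
mark_tip [(array([296. , 134.7]), 0.87)]
drawer_handle [(array([197.6,  32.9]), 0.62)]
cover_grip [(array([278.7, 192.8]), 0.97)]
cover_edge [(array([261.8, 214.9]), 0.76), (array([254.5, 241.8]), 0.36)]
mark_tip []
drawer_handle [(array([258.6, 241.7]), 0.69)]
```

View pics/w5.png

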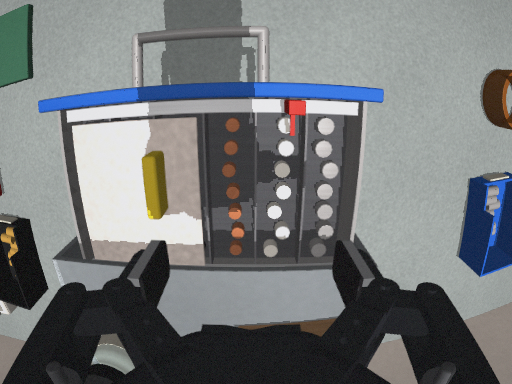

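The wrist view shows the drawer open, with white cover and yellow rib (top centre around (153,183)), cover left edge at column about 197, and the red pointer tip at (293,135). Next I'll compute these in 3D and check them against the known offsets.

```bash
python3 - <<'E'
from h import *
np.set_printoptions(precision=4,suppress=True)
s=get_state(); f=grab_frame('wrist'); im=f['img'].astype(int); r,g,b=im[...,0],im[...,1],im[...,2]
Hb=np.array([.4271,-.0052,.125])
loc=lambda p:(p-Hb)@np.c_[xc,yc,[0,0,1]]
# front top edge & bar checks for z and yaw
for z in(.113,.118,.123): 
  print(z,'edge',loc(wz(f,(197.7,115),s,z)),'mark',loc(wz(f,(293.5,134.5),s,z+.008)))
yl=(r>100)&(g>80)&(b<60); yl[:,:120]=0; yl[:,190:]=0; yl[:130]=0; yl[240:]=0
v,u=np.nonzero(yl); print('yellow',len(u),u.mean(),v.mean(),u.min(),u.max(),v.min(),v.max())
for vv in(160,175,190,205): print(vv,im[vv,138:172:2].tolist()[::1] if vv==190 else (u[v==vv].min(),u[v==vv].max()))
rd=(r>120)&(g<60)&(b<60); rd[:90]=0; rd[150:]=0; rd[:,270:][:,50:]=0; rd[:,:270]=0
v,u=np.nonzero(rd); print('red',[(k,u[v==k].min(),u[v==k].max()) for k in np.unique(v)])
gy=im.sum(2)//3
for vv in(118,122,126,135,150,170,200): print(vv,gy[vv,188:214])
print('col190',gy[100:130,190])
ft=grab_frame('top'); t=[tip_of('top','cover_grip')[0]['centre']]; print(t,loc(onz(ft,t[0],.14)))
print('handle bar rows',[(c,100+0,[int(x) for x in gy[24:48:2,c]]) for c in(200,)])
E
```

```text
0.113 edge [ 0.0736 -0.002  -0.012 ] mark [ 0.0906  0.0831 -0.004 ]
0.118 edge [ 0.0733 -0.0012 -0.007 ] mark [0.0899 0.0824 0.001 ]
0.123 edge [ 0.073  -0.0003 -0.002 ] mark [0.0892 0.0816 0.006 ]
yellow 884 150.98868778280544 183.24095022624434 142 164 150 216
160 (np.int64(142), np.int64(155))
175 (np.int64(144), np.int64(164))
190 [[231, 232, 232], [233, 233, 232], [232, 233, 235], [196, 184, 138], [163, 140, 33], [166, 143, 40], [165, 143, 39], [162, 139, 36], [166, 143, 42], [143, 123, 36], [100, 87, 30], [92, 76, 24], [90, 76, 24], [92, 77, 24], [145, 132, 120], [179, 166, 161], [170, 159, 151]]
205 (np.int64(147), np.int64(159))
red [(np.int64(98), np.int64(289), np.int64(298)), (np.int64(99), np.int64(288), np.int64(303)), (np.int64(100), np.int64(288), np.int64(288)), (np.int64(101), np.int64(288), np.int64(288)), (np.int64(102), np.int64(288), np.int64(288)), (np.int64(103), np.int64(288), np.int64(288)), (np.int64(104), np.int64(288), np.int64(288)), (np.int64(105), np.int64(288), np.int64(288)), (np.int64(106), np.int64(288), np.int64(288)), (np.int64(107), np.int64(288)
[... 637 characters left out ...]
[162 159 157 152 157 155 155 159 125  78  59  62  59  58  73  86  70  42
  49  42  54  59  57  60  59  59]
150 [159 161 161 160 163 162 164 166 157  98  62  58  63  61  62  80  82  58
  49  45  50  57  62  61  62  57]
170 [164 163 160 161 160 157 157 155 154 148 102  65  59  57  57  66  81  74
  57  47  44  50  57  65  58  60]
200 [158 157 162 161 163 159 155 153 150 149 150 130  79  55  57  55  59  69
  83  67  47  45  46  55  55  57]
col190 [171 172 170 170 169 172 171 170 173 174 171 139  61  60  64  87 136 159
 158 158 156 160 161 164 163 163 165 160 159 155]
[[279.9, 191.7]] [ 0.1422 -0.0498  0.015 ]
handle bar rows [(200, 100, [99, 103, 117, 122, 100, 85, 66, 106, 102, 101, 100, 104])]
```

```bash
python3 - <<'E'
from h import *
np.set_printoptions(precision=4,suppress=True)
Hb=np.array([.4271,-.0052,.125]); M=np.c_[xc,yc,[0,0,1]]; loc=lambda p:(p-Hb)@M
s=get_state(); f=grab_frame('wrist')
old={'rib':wray(f,(150,183),s),'edge':wray(f,(196.3,117.5),s),'mark':wray(f,(293.5,134.5),s)}
for z in (.14,.146,.152): print('rib',z,loc(wz(f,(150,183),s,z)))
G=Hb+.136*xc-.045*yc; G[2]=.155
movep(G,rot(True)); sleep(.2)
s=get_state(); f=save('wrist','w6.png'); print(s['position'],s['clock'])
for n in('cover_grip','cover_edge','mark_tip'):
    t=tip_of('wrist',n); print(n,[(np.round(x['centre'],1),round(x['score'],2)) for x in t[:3]])
    k={'cover_grip':'rib','cover_edge':'edge','mark_tip':'mark'}[n]
    if t: p,e=tri([old[k],wray(f,t[0]['centre'],s)]); print(loc(p),p[2],e[0])
import pickle; pickle.dump(old,open('old.pkl','wb'))
E
```

```text
rib 0.14 [ 0.1291 -0.0426  0.015 ]
rib 0.146 [ 0.1273 -0.0404  0.021 ]
rib 0.152 [ 0.1254 -0.0382  0.027 ]
[ 0.5591 -0.0615  0.1557] 21.325
cover_grip [(array([249.2, 200.7]), 0.63)]
[ 0.1314 -0.0447  0.0097] 0.13470321570706742 0.0006156192410960245
cover_edge [(array([302.2, 115.6]), 0.96)]
[ 0.0744 -0.0042 -0.0165] 0.1085180344042062 0.0018568517682936267
mark_tip [(array([408.1, 142.4]), 0.91)]
[ 0.0895  0.0833 -0.0052] 0.11981270644835769 0.0011724263359720736
```

View pics/w6.png

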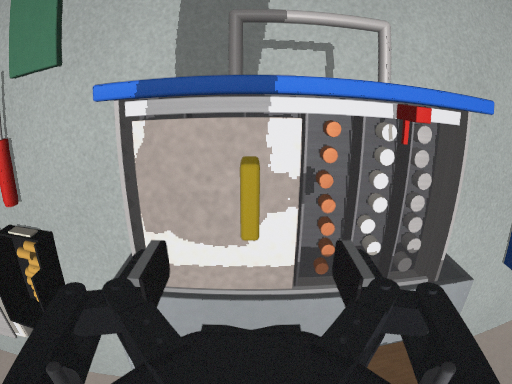

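The rib is centred under the hand, from (250,157) to (250,240). The heights are consistent: cover about 0.111, pointer tip 0.120, rib top about 0.138. Next I'll grasp the rib and slide most of the way (about 80 of roughly 87 mm), then measure again.

```bash
python3 - <<'E'
from h import *
np.set_printoptions(precision=4,suppress=True)
Hb=np.array([.4271,-.0052,.125]); M=np.c_[xc,yc,[0,0,1]]; loc=lambda p:(p-Hb)@M
s=get_state(); p=s['position']-.002*xc; p[2]=.115-DZ
c=move_l(p,.06,until_force=6); s=get_state(); print('down',c,s['position'],s['contact_force'])
if not c:
    grab(60); s=get_state(); print('grip',s['finger_gap']*85,s['grasp_force'],s['contact_force'],s['clock'])
    p0=s['position'].copy(); np.save('p0.npy',p0)
    move_l(p0+.08*yc,.06); sleep(.3); s=get_state(); print(loc(s['position']),s['finger_gap']*85,s['grasp_force'],s['contact_force'],s['clock'])
    f=save('wrist','w7.png')
    for n in('cover_edge','mark_tip'):
        t=tip_of('wrist',n); print(n,[(np.round(x['centre'],1),round(x['score'],2)) for x in t[:3]])
        if t: print(loc(wz(f,t[0]['centre'],s,.111+.008*(n=='mark_tip'))))
    A=f['img'][80:280,160:420]; cv2.imwrite('pics/c7.png',cv2.resize(A,None,fx=3,fy=3,interpolation=cv2.INTER_CUBIC)[:,:,::-1])
E
```

```text
down False [ 0.5572 -0.0616  0.0784] [-0.2146  0.5811 -0.1864]
grip 12.640015568693851 59.32871460914612 [-1.1161 -2.618   1.1473] 23.6083
[ 0.1343  0.0325 -0.0468] 13.090639385499745 59.35050845146179 [-1.599  -9.2603  2.5774] 25.3833
cover_edge [(array([333.3, 127. ]), 0.71)]
[ 0.0709  0.075  -0.014 ]
mark_tip [(array([348.8, 168.1]), 0.58)]
[ 0.0903  0.0821 -0.006 ]
```

View pics/c7.png

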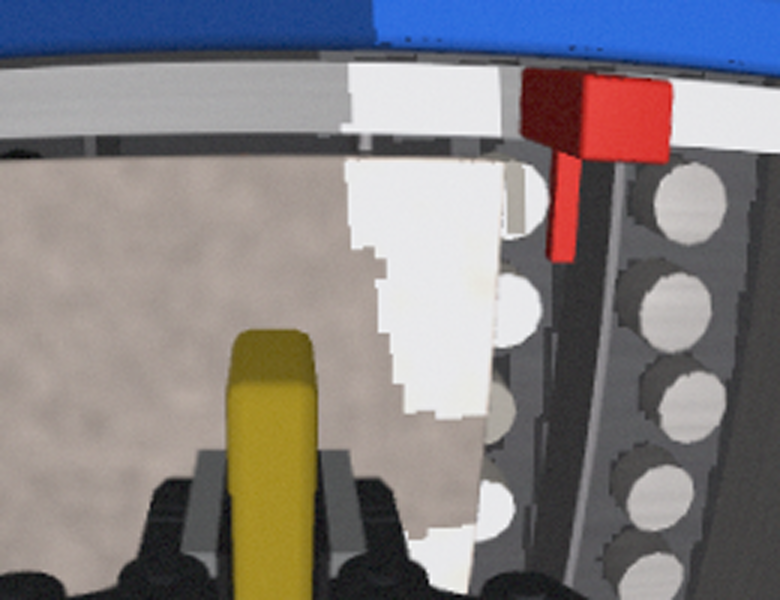

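```bash
python3 - <<'E'
from h import *
np.set_printoptions(precision=4,suppress=True)
Hb=np.array([.4271,-.0052,.125]); M=np.c_[xc,yc,[0,0,1]]; loc=lambda p:(p-Hb)@M
s=get_state(); f=grab_frame('wrist')
for z in(.108,.111,.114):
    e=[loc(wz(f,px,s,z)) for px in((327.4,133),(326.1,167),(324,210))]; m=loc(wz(f,(348.5,167),s,z+.008)); print(z,e,m,'d',(m[1]-e[1][1])*1e3)
im=f['img'].astype(int)
for v in(135,150,160,166): print(v,im[v,320:356,0].tolist(), im[v,335:356,1].tolist())
E
```

```text
0.108 [array([ 0.0744,  0.0728, -0.017 ]), array([ 0.0925,  0.0731, -0.017 ]), array([ 0.117 ,  0.0738, -0.017 ])] [ 0.0905  0.083  -0.009 ] d 9.875497304333333
0.111 [array([ 0.074,  0.072, -0.014]), array([ 0.0918,  0.0723, -0.014 ]), array([ 0.1158,  0.073 , -0.014 ])] [ 0.0898  0.0819 -0.006 ] d 9.623399174489775
0.114 [array([ 0.0737,  0.0713, -0.011 ]), array([ 0.0911,  0.0715, -0.011 ]), array([ 0.1146,  0.0722, -0.011 ])] [ 0.0891  0.0809 -0.003 ] d 9.371301044646202
135 [233, 232, 232, 233, 232, 233, 232, 224, 195, 175, 175, 174, 174, 177, 229, 226, 215, 174, 95, 97, 98, 97, 95, 90, 79, 130, 211, 225, 226, 225, 225, 225, 223, 190, 52, 52] [227, 213, 171, 94, 97, 94, 96, 94, 64, 25, 39, 57, 64, 65, 64, 66, 68, 63, 60, 52, 50]
150 [233, 233, 233, 231, 232, 232, 232, 206, 228, 173, 173, 172, 172, 172, 170, 224, 233, 232, 232, 232, 232, 214, 104, 80, 107, 212, 224, 224, 224, 223, 223, 222, 164, 62, 47, 50] [224, 233, 233, 232, 232, 233, 214, 94, 29, 35, 59, 64, 67, 64, 63, 62, 61, 58, 49, 46, 50]
160 [233, 232, 232, 233, 233, 232, 198, 113, 97, 95, 96, 97, 94, 95, 98, 94, 95, 94, 99, 97, 93, 94, 79, 91, 173, 224, 221, 224, 224, 222, 225, 205, 65, 55, 52, 53] [93, 94, 95, 97, 96, 93, 92, 23, 25, 46, 62, 57, 65, 61, 60, 64, 56, 51, 56, 51, 51]
166 [232, 233, 233, 233, 232, 232, 161, 87, 86, 84, 98, 97, 97, 100, 98, 99, 99, 97, 101, 96, 99, 97, 90, 107, 196, 217, 218, 219, 218, 220, 220, 92, 49, 52, 55, 51] [96, 97, 98, 99, 95, 98, 97, 70, 40, 57, 62, 65, 64, 60, 61, 58, 52, 51, 54, 53, 50]
```

```bash
cat >> h.py <<'E'
def gap_px(f):
    """sub-pixel columns of cover edge and pointer finger's top face, rows just above the finger's tip"""
    im=f['img'].astype(float); r,g=im[...,0],im[...,1]
    red=(r>150)&(g<110)&(im[...,2]<110); red[:130]=0; red[180:]=0
    red[:,:290]=0; red[:,380:]=0
    return red
E
python3 - <<'E'
from h import *
np.set_printoptions(precision=4,suppress=True)
s=get_state(); p=s['position']
move_l(p+.0088*yc,.03); sleep(.4)
s=get_state(); f=save('wrist','w8.png'); p0=np.load('p0.npy')
print((s['position']-p0)@yc,s['finger_gap']*85,s['grasp_force'],s['contact_force'],s['clock'])
red=gap_px(f); v,u=np.nonzero(red); print('red rows',v.min(),v.max())
im=f['img'].astype(int)
for v in(140,150,160,164,166,168,170,174): print(v,im[v,318:350,0].tolist(),'\n  G',im[v,318:350,1].tolist())
A=f['img'][100:220,250:400]; cv2.imwrite('pics/c8.png',cv2.resize(A,None,fx=5,fy=5,interpolation=cv2.INTER_CUBIC)[:,:,::-1])
E
```

```text
0.08376440434597675 12.709487277799212 59.36763525009155 [-1.6289 -9.5372  2.0101] 26.3417
red rows 130 167
140 [232, 233, 233, 232, 231, 233, 232, 232, 231, 228, 222, 233, 232, 173, 84, 148, 225, 226, 227, 226, 226, 227, 227, 155, 47, 49, 50, 50, 51, 52, 53, 51] 
  G [232, 233, 234, 232, 231, 234, 232, 232, 230, 222, 221, 232, 233, 163, 35, 40, 67, 67, 71, 66, 67, 69, 70, 56, 41, 50, 50, 51, 48, 49, 54, 50]
150 [233, 233, 233, 233, 233, 233, 232, 233, 233, 205, 232, 232, 217, 114, 99, 195, 227, 228, 225, 227, 224, 227, 213, 70, 50, 51, 54, 55, 54, 51, 53, 53] 
  G [234, 233, 234, 233, 233, 233, 232, 233, 230, 200, 232, 233, 215, 76, 26, 56, 66, 70, 66, 67, 63, 68, 62, 51, 49, 52, 54, 55, 52, 52, 53, 52]
160 [233, 232, 233, 234, 233, 234, 233, 232, 198, 113, 97, 95, 82, 89, 156, 226, 224, 225, 225, 225, 224, 223, 69, 51, 50, 50, 50, 48, 50, 55, 48, 55] 
  G [233, 232, 233, 234, 233, 234, 233, 232, 191, 109, 96, 94, 53, 29, 41, 67, 63, 66, 66, 65, 63, 62, 48, 49, 48, 50, 50, 48, 47, 52, 47, 56]
164 [233, 232, 232, 232, 232, 233, 232, 233, 164, 100, 99, 96, 80, 90, 181, 225, 225, 225, 
[... 652 characters left out ...]
, 233, 232, 232, 233, 232, 226, 157, 95, 95, 97, 93, 97, 93, 95, 96, 82, 57, 57, 76, 59, 50, 48, 49, 50, 49, 51, 49, 49, 49, 51]
170 [233, 232, 233, 233, 233, 232, 232, 220, 148, 91, 94, 97, 98, 94, 94, 94, 98, 86, 57, 62, 71, 60, 49, 49, 50, 51, 53, 52, 47, 51, 51, 56] 
  G [233, 233, 232, 233, 232, 233, 233, 216, 141, 92, 96, 98, 98, 94, 93, 94, 97, 84, 56, 61, 68, 59, 49, 51, 46, 49, 53, 53, 49, 48, 49, 56]
174 [232, 232, 233, 231, 233, 232, 232, 216, 185, 133, 94, 95, 95, 98, 95, 95, 92, 86, 56, 59, 59, 52, 51, 52, 54, 53, 52, 49, 48, 45, 48, 51] 
  G [230, 229, 230, 228, 230, 229, 227, 206, 181, 131, 93, 94, 94, 97, 94, 96, 92, 86, 56, 59, 60, 52, 49, 51, 54, 52, 52, 50, 48, 47, 47, 50]
```

View pics/c8.png

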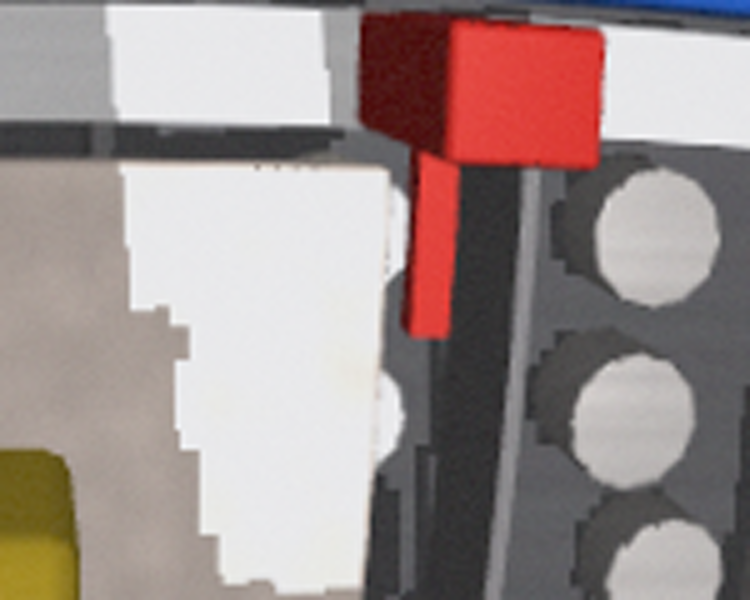

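The pointer finger's top face is centred at (335.4,166) and the cover edge is at 326.0 on the same row, so it still needs a few mm. The spring makes the arm sag about 2.5 mm, so I'll compensate for that.

```bash
cat >> h.py <<'E'
Hb=np.array([.4271,-.0052,.125]); M=np.c_[xc,yc,[0,0,1]]; loc=lambda p:(p-Hb)@M
def dist(f,s,edge,mark,row,z=.111):
    return (loc(wz(f,(mark,row),s,z+.008))-loc(wz(f,(edge,row),s,z)))[1]
E
python3 - <<'E'
from h import *
np.set_printoptions(precision=4,suppress=True)
s=get_state(); f=grab_frame('wrist'); d=[dist(f,s,325.96,335.4,166,z) for z in(.108,.111,.114)]; print(d)
p=s['position']; move_l(p+(d[1]+.0026)*yc,.02); sleep(.4)
s=get_state(); f=save('wrist','w9.png'); p0=np.load('p0.npy')
print((s['position']-p)@yc,s['position']-p0,s['finger_gap']*85,s['grasp_force'],s['contact_force'],s['clock'])
im=f['img'].astype(int)
for v in(140,150,158,162,164,166,168,172): print(v,im[v,316:346,0].tolist(),'\n  G',im[v,316:346,1].tolist())
for n in('cover_edge','mark_tip'):
    t=tip_of('wrist',n); print(n,[(np.round(x['centre'],1),round(x['score'],2)) for x in t[:2]])
A=f['img'][100:220,250:400]; cv2.imwrite('pics/c9.png',cv2.resize(A,None,fx=5,fy=5,interpolation=cv2.INTER_CUBIC)[:,:,::-1])
E
```

```text
[np.float64(0.00288897074450635), np.float64(0.002784200109895843), np.float64(0.002679429475285308)]
0.002687932356008562 [0.0078 0.0861 0.    ] 12.791062277902043 59.36227083206177 [ -1.5259 -10.3208   2.371 ] 27.1333
140 [232, 231, 232, 233, 232, 233, 232, 174, 170, 164, 127, 94, 177, 229, 228, 227, 227, 227, 227, 226, 98, 53, 51, 53, 51, 50, 50, 50, 50, 55] 
  G [233, 232, 232, 233, 232, 233, 232, 160, 159, 153, 100, 25, 49, 73, 71, 69, 69, 70, 69, 69, 60, 51, 46, 52, 53, 51, 51, 48, 48, 53]
150 [232, 232, 232, 233, 233, 232, 233, 191, 166, 147, 82, 99, 226, 226, 227, 229, 226, 227, 227, 164, 66, 54, 52, 47, 53, 50, 52, 52, 51, 52] 
  G [233, 232, 232, 234, 233, 233, 233, 184, 155, 126, 34, 30, 69, 66, 67, 70, 67, 69, 69, 64, 48, 53, 52, 48, 53, 50, 52, 50, 53, 51]
158 [232, 233, 233, 233, 233, 233, 234, 201, 163, 120, 87, 188, 225, 227, 226, 226, 227, 226, 213, 140, 48, 52, 51, 49, 48, 51, 49, 52, 49, 51] 
  G [233, 233, 233, 233, 232, 233, 234, 196, 154, 94, 37, 54, 64, 68, 65, 67, 66, 66, 62, 58, 47, 52, 54, 52, 47, 51, 50, 53, 47, 52]
162 [233, 232, 233, 233, 232, 233, 233, 2
[... 726 characters left out ...]
67, 69, 68, 64, 63, 67, 75, 71, 50, 49, 47, 50, 49, 48, 48, 51, 51, 52]
168 [232, 232, 233, 232, 233, 232, 232, 233, 232, 229, 164, 94, 93, 96, 94, 57, 57, 69, 88, 65, 53, 51, 51, 53, 48, 53, 52, 51, 51, 52] 
  G [233, 232, 233, 232, 233, 232, 232, 233, 233, 226, 157, 95, 95, 95, 95, 57, 56, 68, 88, 63, 52, 52, 50, 52, 49, 51, 50, 47, 49, 49]
172 [233, 233, 234, 234, 233, 233, 232, 233, 232, 213, 134, 96, 97, 96, 97, 63, 56, 63, 88, 50, 51, 48, 50, 52, 48, 51, 51, 52, 49, 52] 
  G [232, 233, 233, 232, 230, 232, 232, 232, 231, 204, 128, 98, 96, 99, 97, 64, 59, 65, 90, 48, 48, 49, 46, 50, 46, 48, 52, 54, 48, 51]
cover_edge [(array([329.3, 131.5]), 0.59)]
mark_tip [(array([333.3, 165.8]), 0.7)]
```

View pics/c9.png

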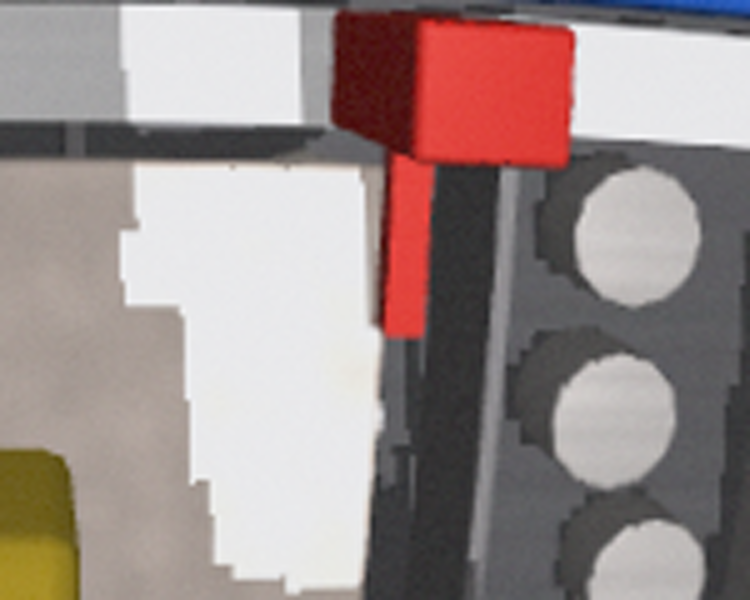

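The edge is at 326.0 and the finger's top-face centre at 330.4. The 8 mm height parallax accounts for about 4.4 px, so the misalignment is around 0.1 mm. The grip is stable at 59 N, and the pointer row is unchanged, so the drawer has not moved. I'll hand in.

```bash
python3 - <<'E'
from h import *
s=get_state(); f=grab_frame('wrist'); print(dist(f,s,326.0,330.4,166)*1e3,'mm',s['clock'])
print(sign_off())
E
```

```text
0.17456619244925198 mm 27.2833
the job is handed in; nothing more can be done
None
```

I pulled the upper drawer open to its stop, slid the cover's left edge to about 0.2 mm from the red pointer (as measured in the wrist camera), and handed the job in at 27.3 s still gripping the rib; the first pull missed the handle because the fingertips sit about 37 mm above the reported TCP, so I touched the bare table once to measure that and corrected for it.

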